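# Earth-continuity check on an instrument housing

### The job

Switch the bench tester to measure by pushing the grip on its top all the way to its end stop at the left end of its track (left as seen from the robot); then lift the cordless probe out of its stand and hold it square to the sloping lid of the instrument housing, its sprung tip resting lightly on the flat bare-metal pad, inside the ring engraved on the pad. The tip should be pressed clearly in on its spring but not driven to the bottom. Never lean on the housing, leave the other things on the table alone, and finish while still holding the probe there.

Things in the scene. Friction and masses are not known exactly. Their poses are not given: they have to be found in the camera images.
- tester: grey bench tester, fixed to the table, a case 120 (x) x 170 (y) x 55 mm high; origin at the centre of its underside, z up. On its top a low aluminium track, 26 mm wide, 112 mm long along y, its top 63 mm above the table, its middle line at x = -10 mm, with a black grip on it; a display and buttons lie flush in the top beyond the track
- mode_slide (a joint): travel of the tester's grip in m along the tester's +y axis (the left, seen from the robot): 0 at its right end, 0.070 at the left end stop; it starts at 0 to 0.020, moves against about 2 N of friction and stays where it is left. It counts as home from 0.066 on
- slide_grip (a point): centre of the black grip, 22 mm along the tester's x, 16 mm along y (the way it slides), 30 mm high: from 63 to 93 mm above the table, this point at 78 mm; axes parallel to the tester's. It moves with the grip
- stand_mouth (a point): centre of the top face of the probe stand, a black block 66 x 66 mm, 60 mm high on an 85 mm square, 6 mm thick foot, fixed to the table; an upright 18 mm round hole, 52 mm deep, opens here
- probe_mid (a point): centre of the probe's handle, a grey bar of square section 26 x 26 mm and 60 mm long; z runs along the probe from tip to handle, x and y are square to the handle's flat sides. The probe starts upright, its neck in the stand's hole and the handle resting on the block, this point 90 mm and the handle's top 120 mm above the table. The free tip's end lies 75 mm below this point
- tip_end (a point): round end of the probe's brass tip (8 mm diameter, standing 16 mm out of the neck when free), on the probe's axis; axes as the probe's
- probe_tip (a joint): how far the sprung tip is pushed into the probe, m: 0 free, 0.012 bottomed. The spring needs 1.4 N to begin to move and 0.35 N more per mm, so 5.6 N at the bottom; 5 to 7 mm (about 3 to 4 N) is a good light press, and 2 to 10.5 mm counts
- pad_spot (a point): middle of the top face of the flat round steel pad (32 mm diameter, 3 mm proud) at the centre of the housing's sloping lid, about 85 mm above the table; a thin ring of 19 mm diameter is engraved around this point. z points straight out of the lid (20 degrees from vertical, leaning to the housing's front), x up the slope, y level across it
- housing: grey instrument housing, fixed, 120 x 130 mm, origin at the centre of its underside, z up; its lid slopes 20 degrees down to its front (-x), its top 60 mm above the table at the front, 104 mm at the back. On the lid: four hexagon bolt heads near the corners, a domed plug 46 mm up the slope from the pad, a blank label below it, none over 5 mm higher than the pad's face
- probe: the cordless probe, 130 g: handle, below it a black neck of 14 mm diameter and 29 mm long, below that the tip; origin at the end of the free tip, 75 mm below probe_mid on the probe's axis, axes as probe_mid
- stand: the probe stand; origin at the centre of its underside, z up
- meter: bystander: yellow and black handheld multimeter, 78 x 160 x 34 mm, loose
- wrench: bystander: steel wrench, 200 mm, loose
- driver: bystander: screwdriver, 170 mm, loose
- gasket: bystander: black rubber ring, 90 mm outside, 12 mm high, loose
- adapter: bystander: black power adapter, 50 x 90 x 32 mm, loose
- handheld: bystander: black handheld keypad unit, 80 x 150 x 24 mm, loose
Not all that is in view belongs to the job. What is shaped like the probe but blue or brown is not meant.

How it is judged (in metres and radians):
On the way, in this order (a step that is already met when the one before it is completed fails the run):
1. the tester's grip is pushed to its left end stop (within 4 mm) (value of joint mode_slide above 0.066 m), for 0.2 s.
2. the probe is lifted out of its stand in the fingers (z of tip_end in the frame of stand above 0.065 m and contact force between probe and the fingers above 1 N and contact force between probe and stand below 0.05 N), for 0.2 s.
At the end, for the whole second after the job is handed in: The tester's grip is within 4 mm of its left stop; the probe, held still in the fingers clear of its stand, has its tip's end within 10 mm of the pad's centre, its axis within 8 degrees of square to the lid, handle up, tip pushed in 2 to 10.5 mm, pressing with 0.8 to 8 N (value of joint mode_slide above 0.066 m and distance between tip_end and pad_spot below 0.01 m and angle between the z axis of probe and the z axis of pad_spot, either way round below 0.14 rad and angle between probe's own z axis and vertical below 1 rad and value of joint probe_tip between 0.002 and 0.0105 m and contact force between probe and housing between 0.8 and 8 N and contact force between probe and the fingers above 1 N and contact force between probe and stand below 0.05 N and linear speed of probe below 0.02 m/s); the arm keeps its last pose, push and grip.
It fails at once if the probe is pressed on the housing with more than 15 N (contact force between probe and housing above 15 N).
It fails at once if the robot's arm or fingers lean on the housing (over 5 N) (contact force between any of the fingers, the arm and housing above 5 N).
It fails at once if a bystander is moved by more than 30 mm (distance of any of meter, wrench, driver, gasket, adapter, handheld from where it was at the start of the episode above 0.03 m).
It also fails if it takes over 46 s, if anything falls off the work surface, if the arm or the gripper's body presses on something with over 40 N, if the wrist force passes 120 N, or if a joint passes its speed limit or range.

### The arm

A 6-joint arm with a two-finger parallel gripper is mounted at the origin on the work surface. World frame = base frame: x ahead of the robot, y to its left, z up, the work surface at z = 0. Lengths are in mm, angles in rad, forces in N, time in s.
With the tool pointing down it reaches from about 250 to 850 mm from the base axis. Payload 12.5 kg.
Tool frame: the origin (TCP) lies at the very end of the fingers, on their centre line; the grasp point (between the pads) lies grip_point_offset behind it (grip_point_offset is the distance from the TCP to the grasp point, in mm); z points along the fingers, x is the direction in which the jaws open and shut, and the axes are right-handed (so a half turn about z gives the same grasp; the last joint's range is limited). The gripper opens to 93 mm and grips with 3 to 60 N. Pads are 15 mm wide; open, the fingers measure 128 mm over their backs; the gripper's body (75 mm by 188 mm) begins 65 mm behind the grasp point.
Start: joints at [1.231, 0.351, 1.652, -0, 1.139, -0.085], TCP at [138.597, 532.236, 218.633] pointing down, gripper open.
Joint ranges: [-2.75, 2.75], [-0.79, 2.1], [0.01, 2.65], [-1.57, 4.71], [0.07, 3.14], [-2.87, 2.87]. Speed limits (rad/s): [2.22, 2.22, 2.79, 3.14, 3.14, 3.14].

### API

Orientations are given as a unit quaternion [w, x, y, z].
In Python, from cell import read_state, camera, get_calibration, finish_job, grip_point_offset gives the robot as it stands.
- The arm moves only by the tool move_arm, never from a script. Its argument "moves" is a list of rows, each an object with "slide": the shift along the tool's x, y, z in m, a list of three; "angular": the turn, a rotation vector about the tool's x, y, z in degrees, a list of three. A call has 1 to 10 rows; each row shifts and turns the commanded pose from where the row before left it, along the tool's axes as they then stand; what a row does not reach is not made up. A row lasts 1/8 s, in which the tool goes at most 62.5 mm and 10.7 degrees, less where a joint would pass 70% of its speed; a pose out of reach is approached as far as the arm can. A call is refused whole if a number of a shift passes 0.0625 or a number of a turn 10.7, either way. A call with a gripper value outside its range is refused whole. "grip" is the closure, from -1 (fully open) to 1 (shut), so that 0 is half open, set as the call begins (left out, the last holds). The fingers move at their own pace and stop on an object; the grip force is fixed at half the most. Time passes only in rows, so rows that do not move let the fingers close. It gives the time, the measured TCP pose, the force and the opening at its end, in the units of the state.
- read_state(): the state, without advancing time (a new reading comes with each control period).
- camera(name): name is "scene" or "side" or "wrist"; returns the picture (384x512x3 uint8, blue, green, red); there is no depth.
- get_calibration(name): a dict with "camera_matrix" (3x3 intrinsics, pixels), "R" (3x3) and "t" (3): a world point X has camera coordinates R X + t. Camera axes: x right, y down, z forward; pixel columns grow to the right and rows downward; lengths in mm; the calibration is good to about 2 mm. The wrist camera is an equidistant fisheye: a pixel r from the principal point sees the ray r / f radians off the axis. A picture is of the moment at which its call begins: read the wrist's pose just before it. get_calibration takes no time and is no camera call; for the wrist camera it gives the pose at the moment of the call.
- finish_job(): hands the job in, once; it reports no verdict.
The state is a dict: "t": time; "q": joint angles; "joint_velocities": joint speeds; "tau": joint torques, N m; "position": TCP position; "orientation": TCP orientation; "ft_force": force on the tool from outside, world axes, zero at the start; "torque": the same for the moment, N m; "grip_width": opening from 0.0 (shut) to 1.0 (fully open).
Only numpy, scipy, OpenCV 4.12 (cv2) and the standard library are available. Lean on these libraries where they do the work, as an engineer would, in place of code of your own. Each camera call takes 0.05 s, during which the arm holds its last target. There are 200 camera calls.

## Working session

There is one attempt and no reset: what is moved stays moved. The work goes in short steps, Python scripts to look and compute and a tool call to move; the robot and the scene stay as the last step left them, time stands still between calls to the robot, and variables do not carry over. Pictures are saved under pics/ and viewed, about 8 in all and at most 12, crops included, and the job is handed in when it is done.

Besides the shell and the picture viewer there is one more tool, called after "Emit:" by a JSON object that holds its "fn" and its "kwargs", one argument or row to a line. move_arm: Moves the arm, as the interface text tells. Its arguments: {"type":"object","properties":{"moves":{"type":"array","items":{"type":"object","properties":{"slide":{"type":"array","items":{"type":"number"}},"angular":{"type":"array","items":{"type":"number"}}}}},"grip":{"type":"number"}},"required":["moves"]}

```bash
ls; mkdir -p pics
python3 - <<'E'
from cell import *
import cv2,numpy as np
for n in("scene","side"):
    im=camera(n);cv2.imwrite(f"pics/{n}0.png",im)
    c=get_calibration(n);print(n,np.round(c["camera_matrix"],1).tolist(),np.round(c["R"],4).tolist(),np.round(c["t"],1).tolist())
im=np.hstack([cv2.imread("pics/scene0.png"),cv2.imread("pics/side0.png")])
c=get_calibration("wrist");print(c);cv2.imwrite("pics/wrist0.png",camera("wrist"))
print(grip_point_offset);print(read_state())
E
```

```text
pics
scene [[362.3, 0.0, 255.6], [0.0, 362.3, 190.2], [0.0, 0.0, 1.0]] [[-0.4808, 0.8767, 0.0168], [0.5611, 0.3224, -0.7624], [-0.6738, -0.3572, -0.6469]] [212.4, -241.2, 1496.6]
side [[499.7, 0.0, 260.7], [0.0, 499.7, 199.3], [0.0, 0.0, 1.0]] [[0.7786, -0.6275, -0.0037], [-0.4351, -0.5356, -0.7237], [0.4522, 0.5651, -0.6901]] [-358.8, 324.2, 1117.0]
{'camera_matrix': array([[297.31863964,   0.        , 258.24046757],
       [  0.        , 297.31863964, 192.70893169],
       [  0.        ,   0.        ,   1.        ]]), 'R': array([[ 2.50902475e-01,  9.68012136e-01, -6.73366388e-04],
       [ 9.40132140e-01, -2.43510296e-01,  2.38441389e-01],
       [ 2.30650186e-01, -6.04585879e-02, -9.71156656e-01]]), 't': array([-547.83020486,  -27.84479659,  390.38692857])}
18.8
{'t': 0.15, 'q': array([ 1.23139244e+00,  3.51130104e-01,  1.65227002e+00, -3.74402518e-06,
        1.13905339e+00, -8.46144238e-02]), 'joint_velocities': array([-0.00090298, -0.00191398, -0.0008989 , -0.00055961, -0.00096428,
       -0.00010215]), 'tau': array([ 1.13511891e-03, -4.97458792e+01, -2.85349274e+01,  6.99491194e-02,
        2.45879515e-02, -1.48641266e-05]), 'position': array([138.5226127 , 532.00986603, 218.21810909]), 'orientation': array([ 2.34931056e-04,  7.91214234e-01,  6.11538920e-01, -3.60671791e-04]), 'ft_force': array([0.16307528, 0.5375645 , 0.15574462]), 'torque': array([-0.019874  , -0.07079256,  0.02598813]), 'grip_width': 0.9997279332874971}
```

View pics/scene0.png

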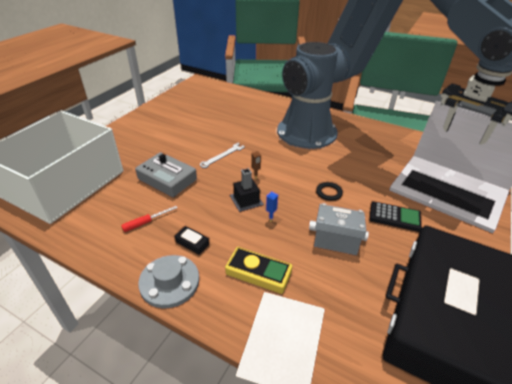

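View pics/side0.png

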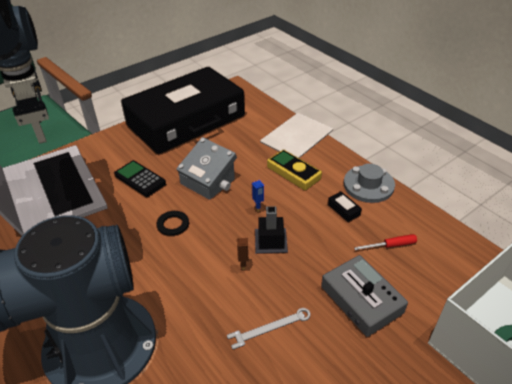

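Both views show the tester (scene 166,173; side 364,293), the grey probe in its stand (scene 246,185; side 271,230) and the housing (scene 340,228; side 208,167). The blue and brown decoys stand close to the probe. I'll enlarge these areas.

Run:
```python
import cv2,numpy as np
def crop(n,u,v,s=5,w=80,h=60):
    im=cv2.imread(f"pics/{n}0.png")[v:v+h,u:u+w]
    return cv2.resize(im,None,fx=s,fy=s,interpolation=cv2.INTER_CUBIC)
a=np.hstack([crop("scene",130,140),crop("side",320,255,4,100,75)])
b=np.hstack([crop("scene",215,150,4,100,75),crop("side",225,180,4,100,75)])
cv2.imwrite("pics/m1.png",np.vstack([a,b]))
```

```text
(no output)
```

View pics/m1.png

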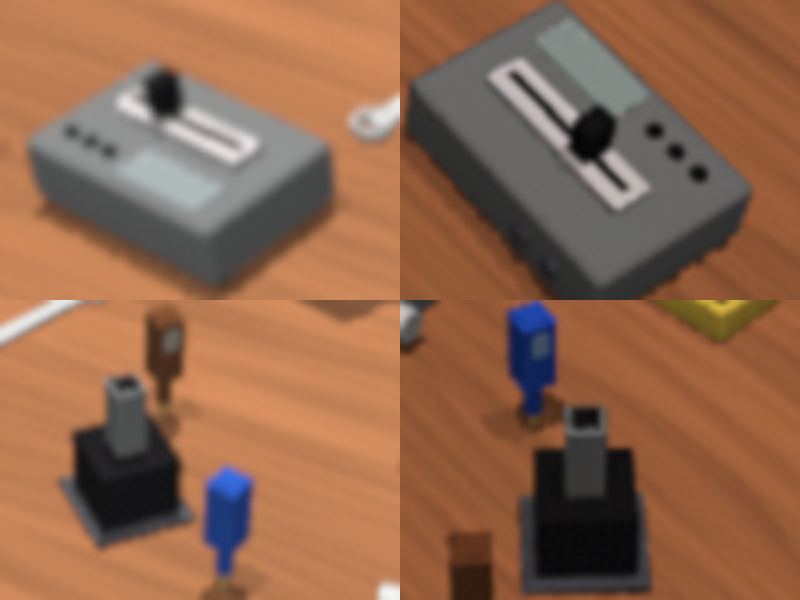

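The crops show the grip near the right end of the track, with its top at about scene (162.5,155) and side (370,284). The top of the probe handle is at scene (246.3,171) and side (271.3,209.5).

```bash
cat > h.py <<'E'
import numpy as np,cv2
from cell import *
def ray(n,p,c=None):
    c=c or get_calibration(n);K=c["camera_matrix"];R=np.array(c["R"]);t=np.array(c["t"])
    d=np.array([(p[0]-K[0,2])/K[0,0],(p[1]-K[1,2])/K[1,1]])
    if n=="wrist":
        r=np.hypot(*d);d=np.r_[d/max(r,1e-9)*np.sin(r),np.cos(r)]
    else:d=np.r_[d,1]
    d=R.T@d;return -R.T@t,d/np.linalg.norm(d)
def plane(n,p,z,c=None):
    o,d=ray(n,p,c);return o+d*(z-o[2])/d[2]
def tri(*rs):
    A=0;b=0
    for o,d in rs:
        M=np.eye(3)-np.outer(d,d);A=A+M;b=b+M@o
    return np.linalg.solve(A,b)
def proj(n,X,c=None):
    c=c or get_calibration(n);X=c["R"]@np.array(X,float)+c["t"];K=c["camera_matrix"]
    if n=="wrist":
        r=np.hypot(X[0],X[1]);th=np.arctan2(r,X[2]);x=X[:2]/r*th
    else:x=X[:2]/X[2]
    return np.array([K[0,0]*x[0]+K[0,2],K[1,1]*x[1]+K[1,2]])
E
python3 - <<'E'
from h import *
np.set_printoptions(precision=1,suppress=True)
sc=lambda p,z:plane("scene",p,z)[:2]; si=lambda p,z:plane("side",p,z)[:2]
print("tester sc",[sc(p,55) for p in [(136,169),(173,187),(196,170.4),(160,153)]])
print("tester si",[si(p,55) for p in [(322.5,275.5),(360,256),(407.5,302.5),(371,324)]])
print("track sc",sc((154,160.6),63),sc((181,170),63))
print("grip top",sc((162.5,155),93),si((370,284),93),tri(ray("scene",(162.5,155)),ray("side",(370,284))))
print("probe top",sc((246.3,171),120),si((271.3,209.5),120))
print("probe top corners side",[si(p,120) for p in [(266.2,207),(276.2,207),(276.5,214),(266.5,214)]])
print("stand corners side",[si(p,66) for p in [(258.7,217.5),(283,217.5),(284.5,241),(259,241)]])
print("stand corners sc",[sc(p,66) for p in [(233.7,185),(259.5,192.5),(242,204)]])
print("pad",sc((343,210),85),si((204,157),85))
S=[cv2.resize(cv2.imread("pics/scene0.png")[195:260,300:380],None,fx=5,fy=5,interpolation=2),cv2.resize(cv2.imread("pics/side0.png")[135:200,165:245],None,fx=5,fy=5,interpolation=2)]
cv2.imwrite("pics/m2.png",np.hstack(S))
E
```

```text
tester sc [array([ 591.6, -368.4]), array([ 604.5, -204.8]), array([ 499.3, -193.3]), array([ 480.2, -361.1])]
tester si [array([ 486.7, -201.9]), array([ 599.9, -216.6]), array([ 582.7, -377.8]), array([ 476.7, -363.8])]
track sc [ 533.6 -340.3] [ 530.2 -229.9]
grip top [ 525.2 -305.2] [ 529.9 -305.3] [ 527.7 -304.9   94.6]
probe top [493.3  -5.8] [492.   -4.5]
probe top corners side [array([487.8,  10.5]), array([507.4,  -5.4]), array([491.9, -24.9]), array([472.6,  -9.2])]
stand corners side [array([482.6,  34.9]), array([532. ,  -5.3]), array([481.4, -69.8]), array([431.9, -29.6])]
stand corners sc [array([513.3, -39.2]), array([504.9,  47. ]), array([575.7,  27.1])]
pad [474.3 296. ] [501.4 314.1]
```

View pics/m2.png

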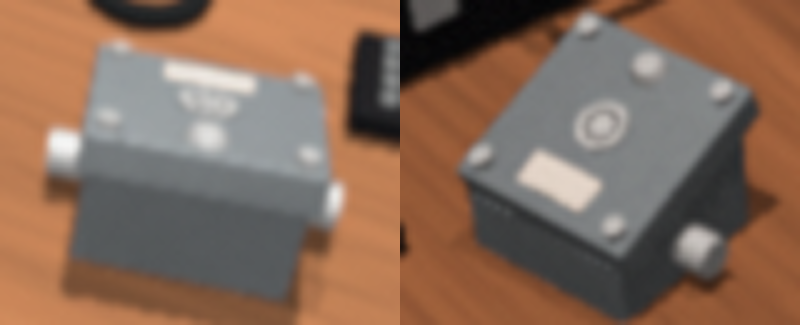

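The pad shows at scene (342,215) and side (205,160). The label faces the robot, so the lid slopes down towards the robot. I'll move to the tester now.

Emit:
{"fn": "move_arm", "kwargs": {
  "moves": [
    {"slide":[0,0,-0.01],"angular":[0,0,-8.6]},
    {"slide":[-0.0416,0.0242,0]},
    {"slide":[-0.0416,0.0242,0]},
    {"slide":[-0.0416,0.0242,0]},
    {"slide":[-0.0416,0.0242,0]},
    {"slide":[-0.0416,0.0242,0]},
    {"slide":[-0.0416,0.0242,0]},
    {"slide":[-0.0416,0.0242,0]},
    {"slide":[-0.0416,0.0242,0]},
    {"slide":[-0.0416,0.0242,0]}
  ],
  "grip": 1
}}

```text
schema error: expected keys slide, angular
```

Run:
```python
from h import *
np.set_printoptions(precision=1,suppress=True)
C=get_calibration("wrist");cv2.imwrite("pics/w1.png",camera("wrist"));np.savez("pics/w1.npz",**C)
print(read_state()["position"])
print("pad",tri(ray("scene",(342,215.4)),ray("side",(205.2,159.8))))
P=[(588,25),(722,90),(614,227),(480,155)]
Q=[(305,78),(308,155),(107,115),(120,46)]
print([plane("side",(165+(u-400)/5,135+v/5),85)[:2] for u,v in P])
for p in [(492,-5,120),(485,300,85),(545,-286,55)]:print(proj("wrist",p,C))
```

```text
[138.5 532.1 218.3]
pad [496.7 300.7  85.2]
[array([544.5, 385.1]), array([570.2, 282.3]), array([451.3, 221.6]), array([427. , 321.7])]
[ 52.2 415.6]
[179.1 411.4]
[ 11.2 396.4]
```

Emit:
{"fn": "move_arm", "kwargs": {
  "moves": [
    {"slide":[0,0,-0.01],"angular":[0,0,-8.6]},
    {"slide":[-0.0416,0.0242,0],"angular":[0,0,0]},
    {"slide":[-0.0416,0.0242,0],"angular":[0,0,0]},
    {"slide":[-0.0416,0.0242,0],"angular":[0,0,0]},
    {"slide":[-0.0416,0.0242,0],"angular":[0,0,0]},
    {"slide":[-0.0416,0.0242,0],"angular":[0,0,0]},
    {"slide":[-0.0416,0.0242,0],"angular":[0,0,0]},
    {"slide":[-0.0416,0.0242,0],"angular":[0,0,0]},
    {"slide":[-0.0416,0.0242,0],"angular":[0,0,0]},
    {"slide":[-0.0416,0.0242,0],"angular":[0,0,0]}
  ],
  "grip": 1
}}

```text
t: 1.45
position: [316.5, 135.7, 228.8]
orientation: [0.0, 0.743, 0.669, 0.0]
ft_force: [0.2, 1.2, -1.2]
grip_width: 0.012
```

Run:
```python
from h import *
np.set_printoptions(precision=1,suppress=True)
C=get_calibration("wrist");cv2.imwrite("pics/w1.png",camera("wrist"));np.savez("pics/w1.npz",**C)
print(read_state()["position"],-np.array(C["R"]).T@C["t"],C["R"][2])
for p in [(492,-5,120),(496,300,85),(545,-286,55)]:print(proj("wrist",p,C))
```

```text
[318.1 132.2 228.8] [249.6 140.9 396. ] [ 0.2 -0.  -1. ]
[162.3 338.4]
[393.4 301.5]
[ 44.9 326.1]
```

View pics/w1.png

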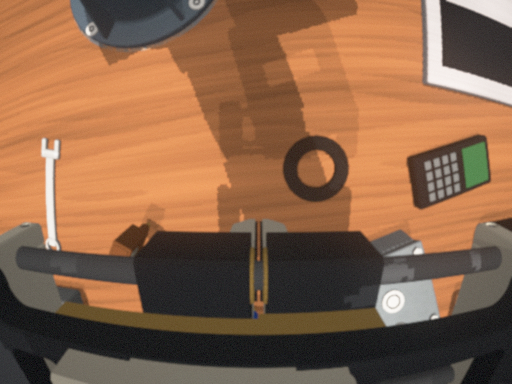

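Emit:
{"fn": "move_arm", "kwargs": {
  "moves": [
    {"slide":[-0.0416,0.0242,0],"angular":[0,0,0]},
    {"slide":[-0.0416,0.0242,0],"angular":[0,0,0]},
    {"slide":[-0.0416,0.0242,0],"angular":[0,0,0]},
    {"slide":[-0.0416,0.0242,0],"angular":[0,0,0]},
    {"slide":[-0.0416,0.0242,0],"angular":[0,0,0]},
    {"slide":[-0.0416,0.0242,0],"angular":[0,0,0]},
    {"slide":[-0.0416,0.0242,0],"angular":[0,0,0]},
    {"slide":[-0.0416,0.0242,0],"angular":[0,0,0]},
    {"slide":[-0.0416,0.0242,0],"angular":[0,0,0]},
    {"slide":[-0.0416,0.0242,0],"angular":[0,0,0]}
  ]
}}

```text
t: 2.75
position: [513.7, -303.3, 228.4]
orientation: [-0.0, 0.743, 0.669, -0.0]
ft_force: [-0.6, 0.1, -0.0]
grip_width: 0.005
```

The wrist view has the pad ring at (393,301), which matches the projection of my estimate (496,300,85). Next I'll go beside the grip and lower.

Emit:
{"fn": "move_arm", "kwargs": {
  "moves": [
    {"slide":[-0.022,0.007,0],"angular":[0,0,0]},
    {"slide":[-0.022,0.007,0],"angular":[0,0,0]},
    {"slide":[0,0,0.04],"angular":[0,0,0]},
    {"slide":[0,0,0.04],"angular":[0,0,0]},
    {"slide":[0,0,0.04],"angular":[0,0,0]},
    {"slide":[0,0,0.025],"angular":[0,0,0]},
    {"slide":[0,0,0.012],"angular":[0,0,0]},
    {"slide":[0,0,0],"angular":[0,0,0]}
  ]
}}

```text
t: 3.75
position: [522.5, -347.0, 71.4]
orientation: [-0.0, 0.743, 0.669, -0.0]
ft_force: [0.2, -0.2, 0.0]
grip_width: 0.004
```

Run:
```python
from h import *
S=camera("side");T=camera("scene")
cv2.imwrite("pics/s2.png",np.hstack([cv2.resize(S[225:345,300:430],None,fx=3,fy=3,interpolation=2),cv2.resize(T[110:230,110:240],None,fx=3,fy=3,interpolation=2)]))
```

```text
(no output)
```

View pics/s2.png

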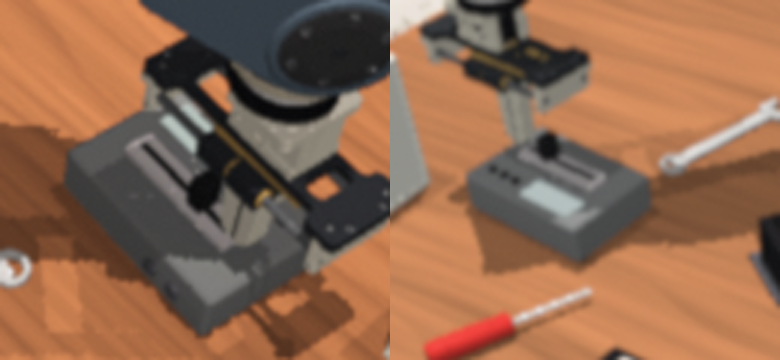

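The closed fingers stand just right of the grip, in line with the track. Now I push.

Emit:
{"fn": "move_arm", "kwargs": {
  "moves": [
    {"slide":[0.008,0,0],"angular":[0,0,0]},
    {"slide":[0.007,0,0],"angular":[0,0,0]},
    {"slide":[0.007,0,0],"angular":[0,0,0]},
    {"slide":[0.007,0,0],"angular":[0,0,0]},
    {"slide":[0.007,0,0],"angular":[0,0,0]},
    {"slide":[0.007,0,0],"angular":[0,0,0]},
    {"slide":[0.007,0,0],"angular":[0,0,0]}
  ]
}}

```text
t: 4.72
position: [528.0, -297.0, 71.7]
orientation: [0.0, 0.743, 0.669, 0.0]
ft_force: [-0.2, -2.5, 2.5]
grip_width: 0.008
```

Emit:
{"fn": "move_arm", "kwargs": {
  "moves": [
    {"slide":[0.006,0,0],"angular":[0,0,0]},
    {"slide":[0.004,0,0],"angular":[0,0,0]},
    {"slide":[0.002,0,0],"angular":[0,0,0]}
  ]
}}

```text
t: 5.1
position: [529.1, -285.2, 71.6]
orientation: [-0.0, 0.743, 0.669, 0.0]
ft_force: [0.6, -2.6, 1.1]
grip_width: 0.005
```

Emit:
{"fn": "move_arm", "kwargs": {
  "moves": [
    {"slide":[0.002,0,0],"angular":[0,0,0]},
    {"slide":[0.002,0,0],"angular":[0,0,0]}
  ]
}}

```text
t: 5.35
position: [529.5, -281.5, 71.6]
orientation: [0.0, 0.743, 0.669, 0.0]
ft_force: [0.3, -2.2, 1.3]
grip_width: 0.001
```

Emit:
{"fn": "move_arm", "kwargs": {
  "moves": [
    {"slide":[0.003,0,0],"angular":[0,0,0]},
    {"slide":[0.003,0,0],"angular":[0,0,0]},
    {"slide":[0.002,0,0],"angular":[0,0,0]}
  ]
}}

```text
t: 5.72
position: [530.2, -276.6, 71.9]
orientation: [0.002, 0.743, 0.67, -0.002]
ft_force: [-4.9, -29.0, -3.5]
grip_width: 0.004
```

Emit:
{"fn": "move_arm", "kwargs": {
  "moves": [
    {"slide":[0.002,0,0],"angular":[0,0,0]},
    {"slide":[0.002,0,0],"angular":[0,0,0]},
    {"slide":[0.002,0,0],"angular":[0,0,0]}
  ]
}}

```text
t: 6.1
position: [530.4, -275.7, 72.3]
orientation: [0.006, 0.743, 0.67, -0.004]
ft_force: [-11.9, -59.9, -9.7]
grip_width: 0.003
```

Emit:
{"fn": "move_arm", "kwargs": {
  "moves": [
    {"slide":[0.0015,0,0],"angular":[0,0,0]},
    {"slide":[0.0015,0,0],"angular":[0,0,0]}
  ]
}}

```text
t: 6.35
position: [530.5, -275.3, 72.4]
orientation: [0.007, 0.743, 0.67, -0.005]
ft_force: [-15.2, -74.1, -13.6]
grip_width: 0.004
```

The grip is hard against its stop, with force rising sharply at y ≈ -276. I'm backing off, lifting and going to a viewing position near the probe.

Emit:
{"fn": "move_arm", "kwargs": {
  "moves": [
    {"slide":[-0.01,0,0],"angular":[0,0,0]},
    {"slide":[-0.02,0,0],"angular":[0,0,0]},
    {"slide":[0,0,-0.05],"angular":[0,0,0]},
    {"slide":[0,0,-0.05],"angular":[0,0,0]},
    {"slide":[0,0,-0.06],"angular":[0,0,0]}
  ]
}}

```text
t: 6.98
position: [527.6, -293.9, 232.5]
orientation: [-0.001, 0.743, 0.669, -0.0]
ft_force: [1.3, -0.8, 0.2]
grip_width: 0.007
```

Emit:
{"fn": "move_arm", "kwargs": {
  "moves": [
    {"slide":[0.048,0.002,0],"angular":[0,0,0]},
    {"slide":[0.048,0.002,0],"angular":[0,0,0]},
    {"slide":[0.048,0.002,0],"angular":[0,0,0]},
    {"slide":[0.048,0.002,0],"angular":[0,0,0]},
    {"slide":[0.048,0.002,0],"angular":[0,0,0]},
    {"slide":[0,0,0],"angular":[0,0,8.2]},
    {"slide":[0,0,0],"angular":[0,0,8.2]},
    {"slide":[0,0,0],"angular":[0,0,8.2]},
    {"slide":[0,0,0],"angular":[0,0,8.2]},
    {"slide":[0,0,0],"angular":[0,0,0]}
  ],
  "grip": -0.3
}}

```text
t: 8.22
position: [563.0, -56.6, 231.4]
orientation: [-0.0, 0.902, 0.433, -0.0]
ft_force: [-0.7, 0.4, 0.9]
grip_width: 0.649
```

Run:
```python
from h import *
np.set_printoptions(precision=1,suppress=True)
C=get_calibration("wrist");W=camera("wrist");cv2.imwrite("pics/w3.png",W);np.savez("pics/w3.npz",**C)
s=read_state();print(s["position"],s["q"],s["grip_width"])
S=camera("side");cv2.imwrite("pics/side3.png",S)
print("brown",tri(ray("scene",(256,157)),ray("side",(242.5,240))),"blue",tri(ray("scene",(272,195)),ray("side",(258,183))))
for p in [(492,-5,120),(492,-5,66)]:print(proj("wrist",p,C))
V=np.hstack([W, cv2.resize(S[225:345,300:396],(288,360))[:, :]] if 0 else [W,cv2.copyMakeBorder(cv2.resize(S[245:345,310:405],(285,300),interpolation=2),0,84,0,0,0)])
cv2.imwrite("pics/v3.png",V)
```

```text
[563.  -56.6 231.5] [-0.2  0.4  1.6  0.   1.2 -1.1] 0.6501132076549946
brown [386.  -27.7  99.2] blue [538.1 105.1 106.7]
[256.  98.]
[256.3 101.8]
```

View pics/v3.png

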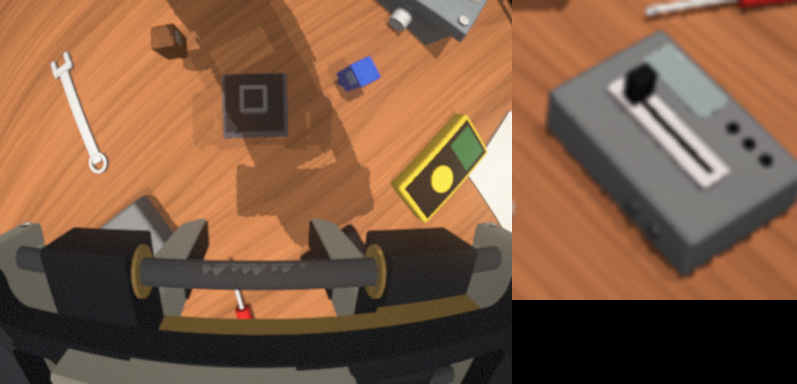

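The side view shows the grip at the left end of the track. The wrist view has the probe top at (253,98), 3 px from the prediction and square to the jaws.

Run:
```python
from h import *
from scipy.spatial.transform import Rotation as Ro
np.set_printoptions(precision=1,suppress=True)
C=dict(np.load("pics/w3.npz"));W=cv2.imread("pics/w3.png")
g=cv2.cvtColor(W,cv2.COLOR_BGR2GRAY)
m=np.zeros_like(g);m[80:117,236:270]=((g[80:117,236:270]>75)*255)
hsv=cv2.cvtColor(W,cv2.COLOR_BGR2HSV);m[hsv[...,1]>70]=0
c=max(cv2.findContours(m,0,2)[0],key=cv2.contourArea);r=cv2.minAreaRect(c);print(r)
p=plane("wrist",r[0],120,C);print(p)
bx=[plane("wrist",q,120,C)[:2] for q in cv2.boxPoints(r)];print(bx)
s=read_state();q=s["orientation"];R=Ro.from_quat([q[1],q[2],q[3],q[0]])
print("tool d",R.inv().apply(p-s["position"]),R.as_matrix()[:,0])
```

```text
((253.0, 98.0), (26.0, 26.0), 90.0)
[490.3  -7.1 120. ]
[array([473.1,  -8.8]), array([488.2,   9.9]), array([507.3,  -5.4]), array([492.2, -24.1])]
tool d [ -6.7 -87.7 111.5] [ 0.6  0.8 -0. ]
```

Emit:
{"fn": "move_arm", "kwargs": {
  "moves": [
    {"slide":[-0.0027,-0.044,0],"angular":[0,0,0]},
    {"slide":[-0.004,-0.0437,0],"angular":[0,0,0]},
    {"slide":[0,0,0.045],"angular":[0,0,0]},
    {"slide":[0,0,0.045],"angular":[0,0,0]},
    {"slide":[0,0,0.03],"angular":[0,0,0]},
    {"slide":[0,0,0.02],"angular":[0,0,0]},
    {"slide":[0,0,0.015],"angular":[0,0,0]},
    {"slide":[0,0,0],"angular":[0,0,0]}
  ]
}}

```text
t: 9.32
position: [490.3, -7.0, 76.1]
orientation: [-0.0, 0.902, 0.433, -0.001]
ft_force: [-0.5, -1.1, -0.0]
grip_width: 0.651
```

Emit:
{"fn": "move_arm", "kwargs": {
  "moves": [
    {"slide":[0,0,0],"angular":[0,0,0]},
    {"slide":[0,0,0],"angular":[0,0,0]},
    {"slide":[0,0,0],"angular":[0,0,0]},
    {"slide":[0,0,0],"angular":[0,0,0]},
    {"slide":[0,0,0],"angular":[0,0,0]}
  ],
  "grip": 1
}}

```text
t: 9.95
position: [490.8, -7.0, 76.9]
orientation: [0.0, 0.902, 0.432, 0.0]
ft_force: [-0.3, 0.6, 3.9]
grip_width: 0.276
```

The probe is gripped at 25.7 mm width. Lifting and carrying.

Emit:
{"fn": "move_arm", "kwargs": {
  "moves": [
    {"slide":[0,0,-0.02],"angular":[0,0,0]},
    {"slide":[0,0,-0.03],"angular":[0,0,0]},
    {"slide":[0,0,-0.03],"angular":[0,0,0]},
    {"slide":[0,0,-0.03],"angular":[0,0,0]},
    {"slide":[0,0,-0.04],"angular":[0,0,0]},
    {"slide":[0,0,0],"angular":[0,0,0]},
    {"slide":[0,0,0],"angular":[0,0,0]}
  ]
}}

```text
t: 10.82
position: [490.1, -7.0, 225.7]
orientation: [-0.0, 0.902, 0.432, -0.001]
ft_force: [-0.1, 0.7, -1.3]
grip_width: 0.274
```

Emit:
{"fn": "move_arm", "kwargs": {
  "moves": [
    {"slide":[0.036,-0.0347,0],"angular":[0,0,0]},
    {"slide":[0.036,-0.0347,0],"angular":[0,0,0]},
    {"slide":[0.036,-0.0347,0],"angular":[0,0,0]},
    {"slide":[0.036,-0.0347,0],"angular":[0,0,0]},
    {"slide":[0.036,-0.0347,0],"angular":[0,0,0]},
    {"slide":[0.036,-0.0347,0],"angular":[0,0,0]},
    {"slide":[0,0,0],"angular":[-4.06,5.29,0]},
    {"slide":[0,0,0],"angular":[-4.06,5.29,0]},
    {"slide":[0,0,0],"angular":[-4.06,5.29,0]},
    {"slide":[0,0,0],"angular":[0,0,0]}
  ]
}}

```text
t: 12.08
position: [461.9, 291.2, 224.9]
orientation: [0.036, 0.888, 0.426, 0.168]
ft_force: [0.6, 0.8, -0.9]
grip_width: 0.277
```

Run:
```python
from h import *
from scipy.spatial.transform import Rotation as Ro
np.set_printoptions(precision=2,suppress=True)
C=get_calibration("wrist");W=camera("wrist");cv2.imwrite("pics/w4.png",W);np.savez("pics/w4.npz",**C)
s=read_state();print(s["position"],s["q"],s["grip_width"])
q=s["orientation"];R=Ro.from_quat([q[1],q[2],q[3],q[0]]).as_matrix();print(R[:,2])
S=camera("side");T=camera("scene")
pad=np.array([496.6,300.6,85.2]);n=np.array([-.332,-.0816,.94])
tip=s["position"]+61.4*R[:,2]
print("pad wrist",proj("wrist",pad,C))
for n_,u in(("side",S),("scene",T)):print(n_,"pad",proj(n_,pad),"tip",proj(n_,tip))
print("tool d",R.T@(pad+55.4*n-s["position"]))
cv2.imwrite("pics/v4.png",np.hstack([W[:, :], cv2.resize(np.vstack([S[90:220,150:275],T[130:260,285:410]]),(288,600),interpolation=2)[:384*1]] if 0 else [cv2.resize(S[100:210,150:260],None,fx=3.6,fy=3.6,interpolation=2),cv2.resize(T[140:250,285:395],None,fx=3.6,fy=3.6,interpolation=2)]))
```

```text
[462.89 291.51 225.58] [ 0.53  0.2   1.89 -0.14  0.73 -0.28] 0.280831507414838
[ 0.33  0.08 -0.94]
pad wrist [250.16 174.58]
side pad [205.24 159.86] tip [199.67 139.39]
scene pad [342.03 215.36] tip [347.49 189.25]
tool d [-11.25  -9.73  88.5 ]
```

View pics/w4.png

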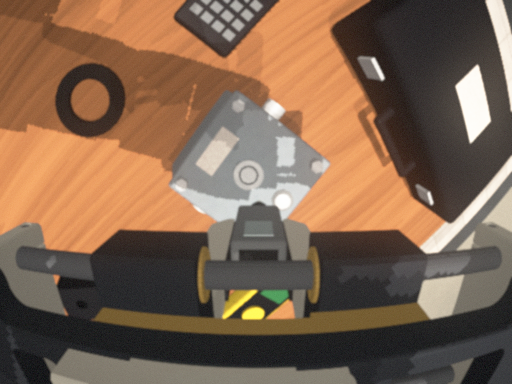

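View pics/v4.png

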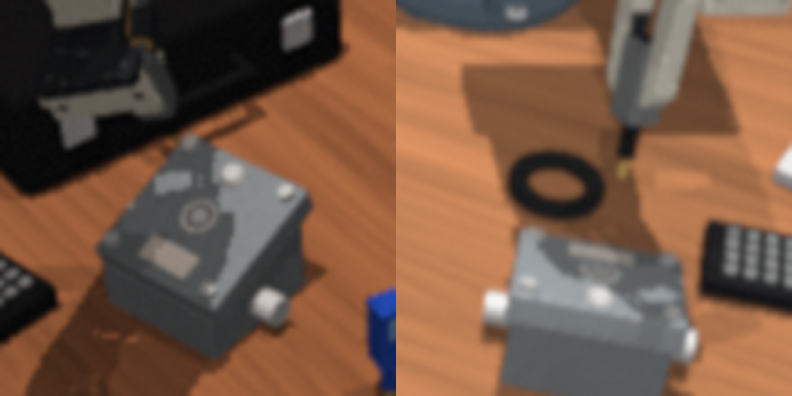

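In the wrist view the pad ring is at (249,175) against a predicted (250,175). The tip in the scene view is also within 1.5 px. A quick check of the housing's yaw, then down.

Run:
```python
from h import *
np.set_printoptions(precision=1,suppress=True)
C=dict(np.load("pics/w4.npz"))
a=plane("wrist",(238,104),70,C);b=plane("wrist",(180,184),70,C);d=a-b;print(a,b,np.degrees(np.arctan2(-d[0],d[1])))
p=plane("wrist",(249,175),85.2,C);g=plane("wrist",(283,201),103,C);d=g-p;print(p,g,np.degrees(np.arctan2(d[1],d[0])))
```

```text
[432.9 338.2  70. ] [458.2 235.8  70. ] 13.90316066176893
[496.1 299.4  85.2] [537.4 309.6 103. ] 13.848215891270351
```

Emit:
{"fn": "move_arm", "kwargs": {
  "moves": [
    {"slide":[-0.0055,-0.005,0],"angular":[0,0,0]},
    {"slide":[-0.0055,-0.005,0.02],"angular":[0,0,0]},
    {"slide":[0,0,0.025],"angular":[0,0,0]},
    {"slide":[0,0,0.015],"angular":[0,0,0]},
    {"slide":[0,0,0.01],"angular":[0,0,0]},
    {"slide":[0,0,0],"angular":[0,0,0]},
    {"slide":[0,0,0],"angular":[0,0,0]}
  ]
}}

```text
t: 13.1
position: [473.3, 295.5, 156.4]
orientation: [0.036, 0.888, 0.425, 0.17]
ft_force: [0.2, -1.3, -1.4]
grip_width: 0.274
```

Run:
```python
from h import *
from scipy.spatial.transform import Rotation as Ro
np.set_printoptions(precision=1,suppress=True)
s=read_state();q=s["orientation"];R=Ro.from_quat([q[1],q[2],q[3],q[0]]).as_matrix()
pad=np.array([496.6,300.6,85.2]);n=np.array([-.332,-.0816,.94])
print("tool d",R.T@(pad+55.4*n-s["position"]),s["ft_force"],s["position"])
```

```text
tool d [-1.9 -0.7 19.6] [ 0.2 -1.3 -1.4] [473.3 295.5 156.4]
```

Emit:
{"fn": "move_arm", "kwargs": {
  "moves": [
    {"slide":[-0.001,-0.0005,0.005],"angular":[0,0,0]},
    {"slide":[0,0,0.005],"angular":[0,0,0]},
    {"slide":[0,0,0],"angular":[0,0,0]}
  ]
}}

```text
t: 13.48
position: [475.4, 295.6, 145.6]
orientation: [0.036, 0.888, 0.426, 0.17]
ft_force: [0.1, -0.8, -1.3]
grip_width: 0.28
```

```bash
cat > st.py <<'E'
from h import *
from scipy.spatial.transform import Rotation as Ro
np.set_printoptions(precision=1,suppress=True)
import sys
L=[]
for i in range(8):
    S=camera("side" if i%2 else "scene");cv2.imwrite(f"pics/{sys.argv[1]}_{i%2}.png",S);L.append(read_state())
p=np.mean([s["position"] for s in L],0);q=np.mean([s["orientation"] for s in L],0);R=Ro.from_quat([q[1],q[2],q[3],q[0]]).as_matrix()
pad=np.array([496.4,300.3,85.2]);n=np.array([-.332,-.0816,.94])
f=np.mean([s["ft_force"] for s in L],0)
print("tool d",R.T@(pad+55.4*n-p),"F world",f,"F along n",f@n,"tilt err deg",np.degrees(np.arccos(-R[:,2]@n)),L[-1]["t"])
E
python3 st.py a
```

```text
tool d [-0.9 -0.   9.1] F world [ 0.1 -0.2 -1.1] F along n -1.0262857155224132 tilt err deg nan 13.875st.py:11: RuntimeWarning: invalid value encountered in arccos
  print("tool d",R.T@(pad+55.4*n-p),"F world",f,"F along n",f@n,"tilt err deg",np.degrees(np.arccos(-R[:,2]@n)),L[-1]["t"])
```

Baseline force along the lid normal is -1.0 N (the probe's weight). Pressing in.

Emit:
{"fn": "move_arm", "kwargs": {
  "moves": [
    {"slide":[-0.0005,0,0.002],"angular":[0,0,0]},
    {"slide":[0,0,0.002],"angular":[0,0,0]},
    {"slide":[0,0,0.001],"angular":[0,0,0]},
    {"slide":[0,0,0],"angular":[0,0,0]}
  ]
}}

```text
t: 14.38
position: [476.9, 295.7, 141.1]
orientation: [0.036, 0.888, 0.426, 0.17]
ft_force: [-0.8, -0.6, 0.2]
grip_width: 0.278
```

```bash
python3 st.py b
```

```text
tool d [-0.4 -0.   4.1] F world [-0.6 -0.   0.7] F along n 0.8953411177726474 tilt err deg nan 14.775st.py:11: RuntimeWarning: invalid value encountered in arccos
  print("tool d",R.T@(pad+55.4*n-p),"F world",f,"F along n",f@n,"tilt err deg",np.degrees(np.arccos(-R[:,2]@n)),L[-1]["t"])
```

Contact made: 1.9 N, which is about 1.5 mm and agrees with the geometry. I'll press another 4.5 mm.

Emit:
{"fn": "move_arm", "kwargs": {
  "moves": [
    {"slide":[0,0,0.0015],"angular":[0,0,0]},
    {"slide":[0,0,0.0015],"angular":[0,0,0]},
    {"slide":[0,0,0.0015],"angular":[0,0,0]},
    {"slide":[0,0,0],"angular":[0,0,0]}
  ]
}}

```text
t: 15.28
position: [478.4, 296.1, 136.9]
orientation: [0.036, 0.888, 0.426, 0.17]
ft_force: [-1.6, -0.0, 1.9]
grip_width: 0.281
```

```bash
python3 st.py c 2>/dev/null
python3 - <<'E'
from h import *
S=cv2.imread("pics/c_1.png");T=cv2.imread("pics/c_0.png")
cv2.imwrite("pics/v5.png",np.hstack([cv2.resize(S[100:210,150:260],None,fx=3.6,fy=3.6,interpolation=2),cv2.resize(T[150:250,290:390],(396,396),interpolation=2)]))
E
```

```text
tool d [-0.4 -0.  -0.4] F world [-1.9 -0.9  2. ] F along n 2.5644268311860645 tilt err deg nan 15.675
```

View pics/v5.png

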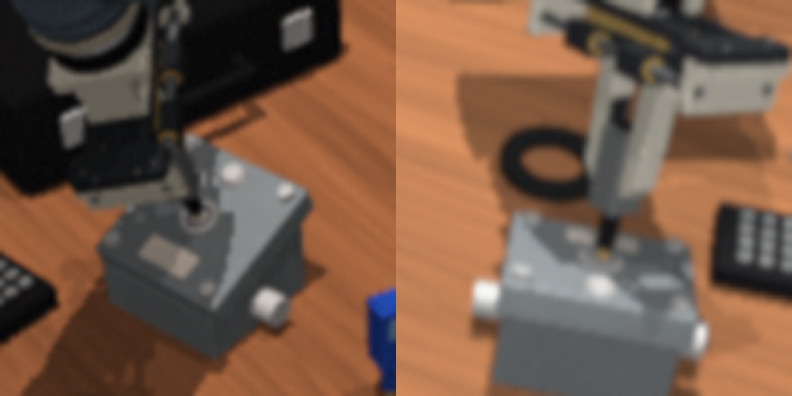

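The tip stands in the middle of the ring in both views (side crop 197,214; scene crop 602,255). Net press is about 3.6 N, or about 6 mm. Handing in.

```bash
python3 -c "from cell import *;print(finish_job())"
```

```text
the job is handed in; nothing more can be done
None
```

I handed the job in at about 15.7 s of the 46 s allowed, with the gripper still holding the probe on the pad. No verdict was reported.

- **Tester:** I pushed the grip to its left end. The force rose sharply at the stop, and the side view showed the grip at the left end of its track. I pushed on harder than needed there, up to about 75 N at the fingertips, before backing off. That is under the 120 N wrist limit. It is above the 40 N limit for the arm or gripper body, but only the fingers should have been touching.
- **Probe:** I lifted it straight out of its stand, tilted it 20° to match the lid and lowered it onto the pad.
- **Last checks:**
  - The tip was in the middle of the ring in both the side and scene views.
  - The net press was about 3.6 N, or about 6 mm of spring travel. The geometry gave the same travel.
  - The position was within about 1 mm of target.
  - **Tilt:** My printed tilt error failed (NaN from rounding). The tool axis and the lid normal I estimated agreed to two decimals, and two independent measurements of the housing's direction gave 13.8–13.9°.
- **Other objects:** I saw no sign of any bystander being touched.

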